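Seat a culture-dish lid in the guarded press

ROBOT

A 7-joint arm with a two-finger parallel gripper is mounted at the origin on a cart in front of the work surface, level with it; the furniture and walls round the work are solid. World frame = base frame: x ahead of the robot, y to its left, z up, the work surface at z = 0. Lengths are in mm, angles in rad, forces in N, time in s.
With the tool pointing down it reaches from about 400 to 875 mm from the base axis. Payload 19.3 kg.
Tool frame: the origin (TCP) lies at the very end of the fingers, on their centre line; the grasp point (between the pads) lies 19 mm behind it (grip_point_offset is the z of the grasp point in the tool frame, in mm); z points along the fingers, y is the line along which they close (so a half turn about z gives the same grasp; the last joint's range is limited). The gripper opens to 85 mm and grips with 20 to 120 N. Pads are 22 mm wide; open, the fingers measure 114 mm over their backs; the gripper's body (76 mm by 85 mm) begins 54 mm behind the grasp point. The pads swing forward as they close: fully open they stand 13 mm farther back than shut.
Start: joints at [-1.307, 0.521, -0.036, 1.599, 0.021, 1.021, -0.113], TCP at [204.791, 590.487, 231.291] pointing down, gripper open.
Joint ranges: [-2.91, 2.91], [-0.3, 2.13], [-1.5, 1.42], [0.17, 2.43], [-1.26, 4.41], [0.16, 1.93], [-2.52, 2.52]. Speed limits (rad/s): [1.89, 1.89, 2.39, 2.39, 3.01, 3.01, 3.01].

INTERFACE

Orientations are given as a 3x3 rotation matrix whose columns are the frame's x, y, z axes.
In Python, from workcell import movep, movel, goto_joints, open_gripper, clamp, wait, inverse_kinematics, read_state, camera, PlanningError, finish_job, grip_point_offset gives the robot as it stands. Calls block until the motion is done:
- movep(position, orientation): joint-space move of the TCP to a pose.
- movel(position, frame=None, max_speed=150, guard=None): straight line of the TCP; frame=None keeps the orientation; max_speed is the mean speed in mm/s. With guard (N) it stops when the force on the tool has changed by that much, and returns True; else False.
- goto_joints(angles): joint-space move.
- open_gripper() and clamp(): open the fingers fully, or close them until they stop; the grip force is fixed at half the most.
- wait(seconds).
- inverse_kinematics(position, orientation): joint angles nearest the present ones, or None.
- read_state(): the state.
- camera(name): name is "side" or "top"; returns a dict with "image" (400x640x3 uint8, blue, green, red), "range_z" (400x640 float32, mm along the optical axis (not along the pixel's ray), 0 where there is no reading), "fx", "fy", "cx", "cy" (pixels), "cam_to_world" (4x4, takes a point from camera to world coordinates). Camera axes: x right, y up, looking along -z (the intrinsics and any distortion apply to the point x, -y, -z); pixel columns grow to the right and rows downward; lengths in mm; the calibration is good to about 2 mm. A picture is of the moment at which its call begins.
A pose or a line that the arm cannot do raises PlanningError and nothing moves.
- finish_job(): hands the job in; it is judged then, once.
The state is a dict: "time": time; "qpos": joint angles; "qvel": joint speeds; "joint_efforts": joint torques, N m; "eef_pos": TCP position; "tool_rot": TCP orientation; "ft_force": force on the tool from outside, world axes, zero at the start; "torque": the same for the moment, N m; "finger_gap": finger opening in mm; "gripper_force": force on a finger pad.
Only numpy, scipy, OpenCV 4.12 (cv2) and the standard library are available. Lean on these libraries where they do the work, as an engineer would, in place of code of your own. Each camera call takes 0.05 s, during which the arm holds its last target. There are 200 camera calls.

TASK

With closed fingertips, push the covered culture dish along its channel until it sits fully home against the V-shaped stop of the lid press. Then reach down through the square window in the guard, press the lever pad down until the foot inside bears firmly on the dish lid without crushing it, and finish while still holding the lever down. Do not touch the guard, do not lift the dish, and leave the pot, the dropper bottle and the carton where they are.

Things in the scene. Friction and masses are not known exactly. Their poses are not given: they have to be found in the camera images.
- press: fixed lid press; dark steel base plate 260 (x) x 210 (y) x 6 mm, its top 6 mm above the worktop. Frame on the worktop: x along the dish channel into the press (away from the robot, yaw within 0.35 rad), z up; mm values elsewhere are in this frame. Channel centred on y = 0, from x = -105 mm to the stop, between rails 66 mm apart, 8 mm high above the base; the base is bare from x = -140 to -105.
- dish: loose covered petri dish, 60 mm across, 14 mm high, about 20 g (its solid rim is 56 mm across and 12 mm high); origin at the centre of its underside. It starts lying in the channel on the base plate, 50 to 82 mm short of the stop, and slides easily.
- nest (a point): point on the base plate (z = 6 mm), at x = 12, y = 0 mm, where the centre of the dish lies when it is fully home in the V stop (the rear edge of the dish then still sticks out 14 mm in front of the guard)
- guard: fixed cover over the lever: grey sheet roof, clear walls, x = -4 to 116, y = -76 to 122, top at z = 70 mm (bead round the window and screws to 72.5 mm). Its front wall (at x = -4 mm) has a slot 84 mm wide and 30 mm high for the dish. Its origin and axes are those of the press.
- window (a point): centre of the square window in the guard's roof, at roof-top height (x = 57, y = 62, z = 70 mm); the opening is 80 x 80 mm, sides along the press's x and y, roof 3 mm thick. It is the only way to the lever from above.
- lever: steel lever in the guard, on a pivot along x at x = 12, y = -55, z = 36 mm (its origin), sprung upward; over the nest it carries a sprung rubber foot 20 mm across, under the window a white pad. The foot meets a dish that is home after 17 mm of pad travel, bears with over 5 N from 20 mm; its spring ends at 29 mm, then the force rises hard.
- pad_top (a point): centre of the top face of the lever's white pad, 32 mm across; at rest 12 mm below the roof top, right below the window's centre (z = 58 mm). It moves down and slightly sideways (under 5 mm). Pushing it takes about 2 N at first, 4 N before the foot meets the dish and 6 to 11 N with the foot on it.
- pot: bystander: white-capped specimen pot, 48 mm across, 56 mm high, right of the press; origin at the centre of its underside
- dropper_bottle: bystander: dark stain bottle with dropper cap, 33 mm across, 88 mm high, right of the press; origin at the centre of its underside
- carton: bystander: small printed carton, 61 x 95 x 38 mm high, left of the press; origin at the centre of its underside
There are look-alikes about, which are no part of the job. Leave any orange or pink look-alike of the dish alone.

How it is judged (in metres and radians):
On the way, in this order (a step that is already met when the one before it is completed fails the run):
1. the dish is home in the V stop (centre within 6 mm of the nest), the lever not yet bearing on it (horizontal distance between dish and nest below 0.006 m and contact force between lever and dish below 0.5 N), for 0.2 s.
2. the fingers press the lever so that its foot bears on the dish with more than 5 N (contact force between lever and dish above 5 N and contact force between the fingers and lever above 2 N), for 0.3 s.
At the end, for the whole second after the job is handed in: The dish is home (centre within 6 mm of the nest), the fingers still hold the lever pad down (more than 2 N), and the lever's foot bears on the dish with more than 5 N (all of step 2 and horizontal distance between dish and nest below 0.006 m); the arm keeps its last pose, push and grip.
It fails at once if the robot touches the guard (over 1 N) (contact force between any of the arm, the fingers and guard above 1 N).
It fails at once if the dish is lifted more than 8 mm off the base plate (z of dish in the frame of press above 0.014 m).
It fails at once if the dish is crushed (foot force over 40 N) (contact force between lever and dish above 40 N).
It fails at once if a bystander is moved more than 20 mm (distance of any of pot, dropper_bottle, carton from where it was at the start of the episode above 0.02 m).
It also fails if it takes over 48 s, if anything falls off the work surface, if the arm or the gripper's body presses on something with over 40 N, if the wrist force passes 120 N, or if a joint passes its speed limit or range.

## Working session

There is one attempt and no reset: what is moved stays moved. The work goes in short steps, each a Python script; the robot and the scene stay as the last script left them, time stands still between calls to the robot, and variables do not carry over. Pictures are saved under pics/ and viewed, at most 10 in all, crops included, and the job is handed in when it is done.

```bash
mkdir -p pics; cat > h.py <<'E'
import numpy as np, cv2
from workcell import *
def cloud(c):
    z=c["range_z"].astype(float); v,u=np.indices(z.shape)
    X=(u-c["cx"])/c["fx"]*z; Y=(v-c["cy"])/c["fy"]*z
    P=np.stack([X,-Y,-z,np.ones_like(z)],-1)@np.array(c["cam_to_world"]).T
    P=P[...,:3]; P[z<=0]=np.nan
    return P
E
python3 - <<'E'
from h import *
import pickle
s=read_state(); print(s)
for n in("top","side"):
    c=camera(n); pickle.dump(c,open(n+".pkl","wb")); cv2.imwrite(f"pics/{n}0.png",c["image"]); print(n,c["fx"],c["cx"],c["cy"],np.round(c["cam_to_world"],3),[k for k in c])
E
```

```text
{'time': 0.0, 'qpos': array([-1.30720274,  0.52203569, -0.03633143,  1.6000132 ,  0.02116815,
        1.02107128, -0.11281828]), 'qvel': array([-0.00028127, -0.00082657, -0.00051194,  0.00051819,  0.00014727,
       -0.00146073, -0.00044155]), 'joint_efforts': array([ 1.16762760e-03, -9.27083445e+01,  1.98037572e+00, -3.69937456e+01,
        1.79174496e-02,  8.06078722e-03,  1.78907521e-05]), 'eef_pos': array([204.68207276, 590.17688211, 230.71030067]), 'tool_rot': array([[-9.44792723e-01,  3.27668438e-01, -3.25472063e-04],
       [ 3.27668595e-01,  9.44792088e-01, -1.09677473e-03],
       [-5.18750340e-05, -1.14287176e-03, -9.99999346e-01]]), 'ft_force': array([-0.56562863,  0.1486024 , -0.08988687]), 'torque': array([-0.02108894,  0.03492941, -0.01816415]), 'gripper_force': 0.0, 'finger_gap': 85.45010364619242}
top 386.5346516704332 322.2119671647833 204.30723989937496 [[ 1.90000e-02  9.96000e-01 -9.20000e-02  4.66248e+02]
 [-1.00000e+00  1.90000e-02 -1.00000e-03  3.15690e+01]
 [ 1.00000e-03  9.20000e-02  9.96000e-01  9.34597e+02]
 [ 0.00000e+00  0.00000e+00  0.00000e+00  1.00000e+00]] ['image', 'range_z', 'fx', 'fy', 'cx', 'cy', 'cam_to_world']
side 394.4531250894149 317.9360165891328 199.41266117647638 [[ 9.23000e-01  1.44000e-01 -3.58000e-01  1.87161e+02]
 [-3.85000e-01  3.65000e-01 -8.47000e-01 -7.86691e+02]
 [ 9.00000e-03  9.20000e-01  3.93000e-01  4.71658e+02]
 [ 0.00000e+00  0.00000e+00  0.00000e+00  1.00000e+00]] ['image', 'range_z', 'fx', 'fy', 'cx', 'cy', 'cam_to_world']
```

View pics/top0.png

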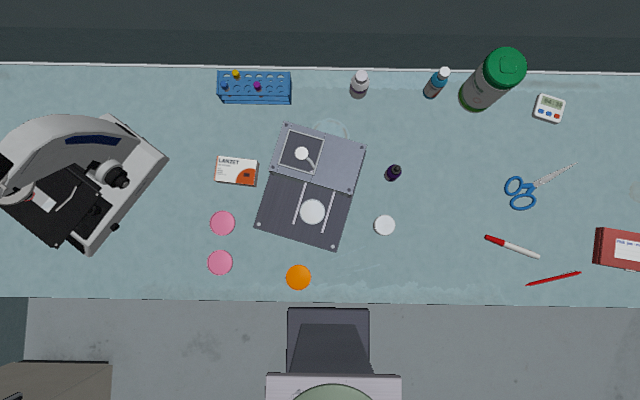

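View pics/side0.png

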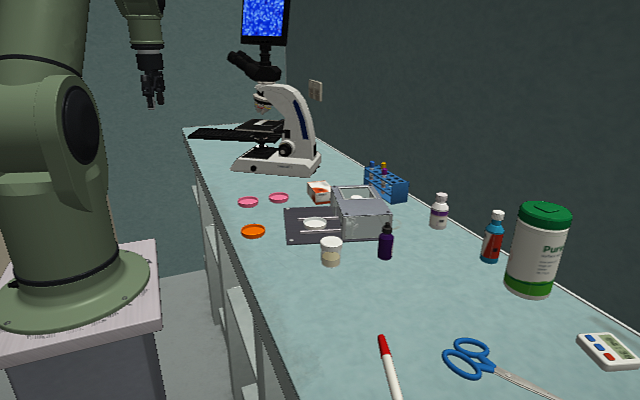

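The top view shows the press around (312,185). The dish candidates are:
- white disc at (312,211), lying between the rails
- orange disc at (298,277)
- pink discs at (222,222) and (220,262)

Only the white one lies in the channel, so it is the dish. The lever pad is at (301,153) under the window, the pot is at (384,225), the bottle at (393,172) and the carton at (236,171).

```bash
cat > fit.py <<'E'
from h import *
import pickle
c=pickle.load(open("top.pkl","rb")); P=cloud(c); im=c["image"]
W=np.array(c["cam_to_world"]); Wi=np.linalg.inv(W)
def proj(p):
    q=np.c_[np.atleast_2d(p),np.ones(len(np.atleast_2d(p)))]@Wi.T
    return np.c_[c["cx"]+c["fx"]*q[:,0]/-q[:,2], c["cy"]+c["fy"]*q[:,1]/q[:,2]]
v,u=np.indices(P.shape[:2]); roi=(u>240)&(u<375)&(v>110)&(v<260)
Z=P[...,2]
m=(roi&(Z>60)&(Z<80)).astype(np.uint8)
n,l,st,_=cv2.connectedComponentsWithStats(m); k=1+st[1:,4].argmax(); m=l==k
r=cv2.minAreaRect(P[m][:,:2].astype(np.float32)); print("roof",r,np.median(Z[m]))
b=roi&(Z>0)&(Z<14)&(im.max(-1)<120)
r2=cv2.minAreaRect(P[b][:,:2].astype(np.float32)); print("base",r2,np.median(Z[b]))
print("table z",np.nanmedian(Z[240:280,320:400]))
w=roi&(im.min(-1)>170)
n,l,st,ce=cv2.connectedComponentsWithStats(w.astype(np.uint8))
for i in range(1,n):
    if st[i,4]>60: 
        q=P[l==i]; rr=cv2.minAreaRect(q[:,:2].astype(np.float32)); print(ce[i],st[i],np.nanmedian(q,0),rr)
E
python3 fit.py; python3 - <<'E'
import cv2
i=cv2.imread('pics/top0.png')[110:260,240:375]
cv2.imwrite('pics/crop1.png',cv2.resize(i,None,fx=4,fy=4,interpolation=cv2.INTER_CUBIC))
E
```

```text
roof ((653.68359375, 45.15229797363281), (199.14288330078125, 121.40734100341797), 74.4083251953125) 69.53484425219182
base ((585.9674072265625, 60.39094543457031), (333.99139404296875, 259.08758544921875), 76.64366912841797) 5.4267746137009
table z -0.6836011817625831
[301.26865672 152.79850746] [295 147  13  13 134] [665.79909784  83.02874344  57.54120885] ((665.4956665039062, 83.2806625366211), (28.411500930786133, 27.851835250854492), 1.1703357696533203)
[247.80136986 163.60273973] [241 159  16  12 146] [642.57706035 210.28574096  37.64060377] ((640.5804443359375, 207.4362030029297), (26.009944915771484, 35.911949157714844), 1.3010423183441162)
[327.81818182 212.21212121] [321 192  14  41  66] [532.02991919  18.0046963   13.61272509] ((533.3035278320312, 18.04318618774414), (4.364373207092285, 100.87467193603516), 74.32023620605469)
[312.         211.41505376] [300 199  25  25 465] [534.14914294  56.03859549  19.19056794] ((nan, nan), (0.0, 0.0), 0.0)
```

View pics/crop1.png

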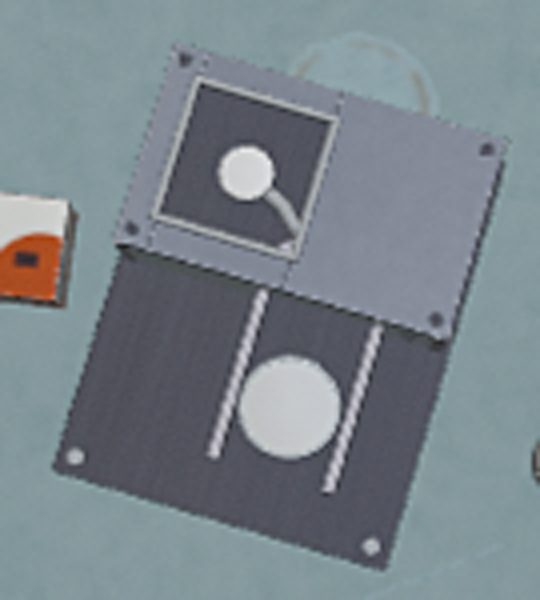

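The crop confirms it: the white disc between the rails is the dish, and the pad is the white disc in the window, with its position agreeing with the fitted press pose to under 1 mm. The press pose is origin (593.6, 38.1), yaw -0.272, and the dish is about 74 mm short of the nest. Next I close the gripper, approach and push, with the tool leaning back 12° away from the guard.

```bash
cat >> h.py <<'E'
yaw=np.radians(-15.59); cy,sy=np.cos(yaw),np.sin(yaw)
Rp=np.array([[cy,-sy,0],[sy,cy,0],[0,0,1]])
O=np.array([653.7,45.15,0])-Rp@[56,23,0]
w=lambda x,y,z: O+Rp@[x,y,z]
loc=lambda p: Rp.T@(np.array(p)-O)
def ori(t):  # tool leans back by t
    z=np.array([np.sin(t),0,-np.cos(t)]); y=np.array([0,1,0]); return Rp@np.c_[np.cross(y,z),y,z]
E
python3 - <<'E'
from h import *
print(O)
F=ori(np.radians(12))
clamp(); print(read_state()["finger_gap"])
movep(w(-125,0,150),F)
movel(w(-125,0,30)); movel(w(-125,0,11.5),max_speed=60,guard=5)
s=read_state(); print(s["time"],loc(s["eef_pos"]),s["ft_force"],s["qpos"])
c=camera("side"); cv2.imwrite("pics/s1.png",cv2.resize(c["image"][130:280,230:430],None,fx=4,fy=4))
E
```

```text
[593.5789793   38.04627771   0.        ]
0.31639070962012805Traceback (most recent call last):
  File "<stdin>", line 6, in <module>
workcell.PlanningError: the arm cannot follow that straight line within its joint ranges
```

```bash
python3 - <<'E'
from h import *
s=read_state(); print(s["time"],loc(s["eef_pos"]),s["qpos"].round(3))
for t in (0,4,8,12):
  for x,z in((-125,150),(-125,80),(-125,30),(-125,11.5),(-70,11.5),(-25,11.5)):
    q=inverse_kinematics(w(x,0,z),ori(np.radians(t))); print(t,x,z,None if q is None else np.round(q,2))
E
```

```text
2.975 [-125.04207057    0.88523933  150.05835812] [-0.521  0.349  0.196  2.213  0.131  0.417  0.843]
0 -125 150 [-0.3   0.41  0.04  2.06 -0.02  0.67  1.05]
0 -125 80 [-0.31  0.54  0.04  2.1  -0.05  0.5   1.07]
0 -125 30 [-0.3   0.64  0.04  2.12 -0.06  0.39  1.08]
0 -125 11.5 [-0.3   0.67  0.04  2.12 -0.07  0.35  1.09]
0 -70 11.5 [-0.26  0.72  0.06  1.99 -0.09  0.44  1.16]
0 -25 11.5 [-0.24  0.76  0.08  1.88 -0.11  0.51  1.21]
4 -125 150 [-0.37  0.39  0.08  2.11  0.01  0.59  1.  ]
4 -125 80 [-0.36  0.52  0.08  2.15 -0.    0.41  1.01]
4 -125 30 [-0.35  0.62  0.07  2.17 -0.01  0.29  1.01]
4 -125 11.5 [-0.35  0.66  0.07  2.17 -0.01  0.25  1.01]
4 -70 11.5 [-0.3   0.7   0.07  2.05 -0.04  0.33  1.1 ]
4 -25 11.5 [-0.26  0.74  0.09  1.94 -0.07  0.4   1.16]
8 -125 150 [-0.44  0.36  0.13  2.16  0.06  0.5   0.93]
8 -125 80 [-0.43  0.51  0.12  2.21  0.06  0.32  0.92]
8 -125 30 [-0.42  0.62  0.12  2.22  0.06  0.19  0.92]
8 -125 11.5 [-0.3   0.65 -0.03  2.22  0.56  0.18  0.42]
8 -70 11.5 [-0.34  0.69  0.1   2.1   0.02  0.23  1.01]
8 -25 11.5 [-0.3   0.73  0.11  1.99 -0.01  0.3   1.09]
12 -125 150 [-0.52  0.35  0.2   2.21  0.13  0.42  0.84]
12 -125 80 [-0.51  0.5   0.19  2.26  0.13  0.22  0.82]
12 -125 30 [-0.34  0.6  -0.02  2.27  0.94  0.17  0.02]
12 -125 11.5 [-0.17  0.65 -0.24  2.26  1.32  0.28 -0.34]
12 -70 11.5 [-0.27  0.68 -0.03  2.15  0.76  0.19  0.27]
12 -25 11.5 [-0.35  0.72  0.14  2.05  0.05  0.19  1.  ]
```

The wrist joint limit rules out 12°, but 4° is feasible and still leaves over 10 mm between the gripper body and the roof.

```bash
python3 - <<'E'
from h import *
F=ori(np.radians(4))
movep(w(-125,0,130),F)
movel(w(-125,0,30)); movel(w(-125,0,12),max_speed=60,guard=5)
s=read_state(); print(s["time"],loc(s["eef_pos"]),s["ft_force"],s["qpos"].round(3))
c=camera("side"); cv2.imwrite("pics/s1.png",cv2.resize(c["image"][130:280,230:430],None,fx=4,fy=4))
E
```

```text
4.6 [-125.16849073   -0.15561428   11.70357716] [-0.08343727  0.95790744  0.45091129] [-0.346  0.662  0.06   2.172  0.003  0.25   0.996]
```

View pics/s1.png

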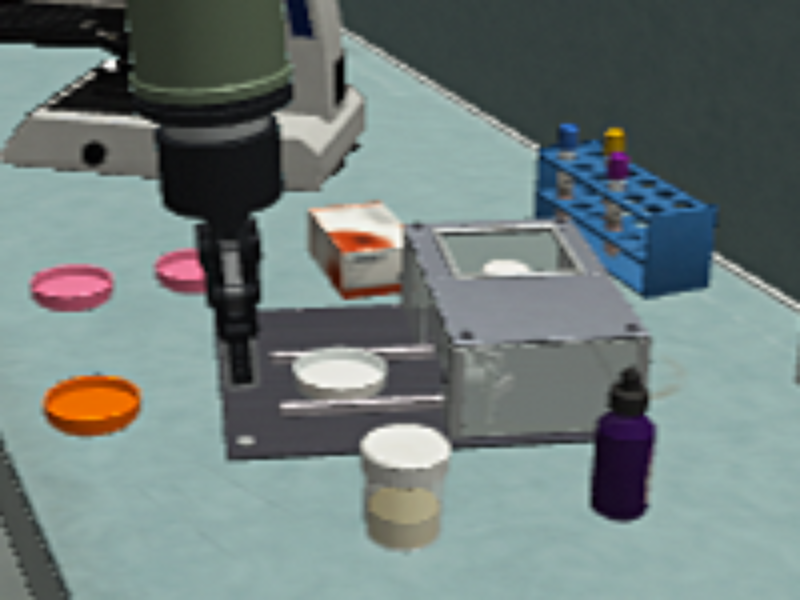

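The fingers, at (240,375), stand just above the plate behind the dish at (340,372), between the rails and clear of everything. Pushing now.

```bash
python3 - <<'E'
from h import *
def st(h): s=read_state(); print(h,round(s["time"],2),loc(s["eef_pos"]).round(2),(Rp.T@s["ft_force"]).round(2),flush=True)
print(movel(w(-40,0,12),max_speed=60,guard=6)); st("fast")
print(movel(w(-24,0,12),max_speed=15,guard=4)); st("slow")
wait(.3); st("hold")
movel(w(-60,0,12),max_speed=80); movel(w(-110,0,130)); st("up")
c=camera("top"); cv2.imwrite("pics/t2.png",cv2.resize(c["image"][110:260,240:375],None,fx=4,fy=4,interpolation=cv2.INTER_CUBIC))
c=camera("side"); cv2.imwrite("pics/s2.png",cv2.resize(c["image"][170:260,270:410],None,fx=5,fy=5,interpolation=cv2.INTER_CUBIC))
P=cloud(c); v,u=np.indices(P.shape[:2]); m=(u>280)&(u<360)&(v>200)&(v<245)&(c["image"].min(-1)>165)
L=(P[m]-O)@Rp; L=L[(abs(L[:,2]-19)<4)]; print(len(L),np.nanmin(L,0),np.nanmedian(L,0),np.nanmax(L,0))
E
```

```text
False
fast 6.22 [-40.25   0.08  12.03] [-0.15 -0.41  0.58]
True
slow 7.12 [-26.01  -0.37  11.55] [ 0.3  -0.21 -0.88]
hold 7.42 [-26.1   -0.27  11.44] [-0.52  0.24  0.38]
up 9.0 [-109.98   -0.17  129.4 ] [-0.19  0.27 -0.22]
71 [-100.4518519   -47.08953101   15.00616428] [-9.27182933 -1.59816712 20.36494557] [ 2.21158391 37.72058453 22.12189781]
```

View pics/s2.png

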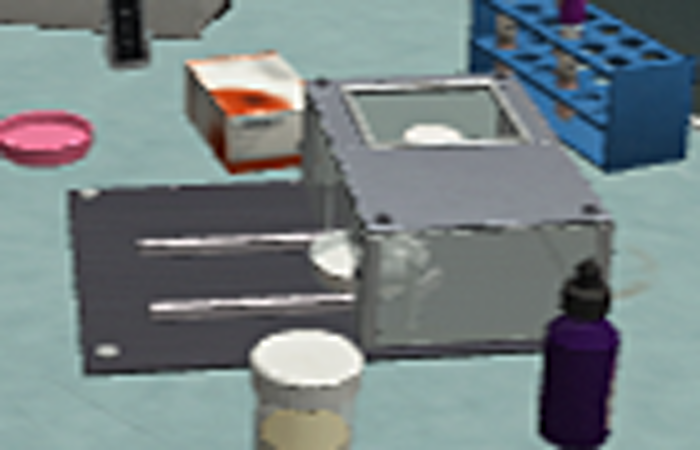

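The side crop shows the dish at (335,255), partly under the guard and resting between the rails. I'll measure its rear edge; at home it should be at press x = -18.

```bash
python3 - <<'E'
from h import *
def edge(c,name):
    Wi=np.linalg.inv(np.array(c["cam_to_world"]))
    gx=np.arange(-45,0,.25); gy=np.arange(-30,30.1,.25); X,Y=np.meshgrid(gx,gy,indexing="ij")
    p=np.stack([X,Y,np.full_like(X,20)],-1)@Rp.T+O
    q=np.concatenate([p,np.ones(X.shape+(1,))],-1)@Wi.T
    u=(c["cx"]-c["fx"]*q[...,0]/q[...,2]).astype(np.float32); v=(c["cy"]+c["fy"]*q[...,1]/q[...,2]).astype(np.float32)
    g=cv2.remap(cv2.cvtColor(c["image"],cv2.COLOR_BGR2GRAY),u,v,cv2.INTER_LINEAR)
    pts=[]
    for y in range(-18,19,3):
        col=g[:,np.argmin(abs(gy-y))].astype(float); 
        k=np.argmax(col>140) if (col>140).any() else None
        if k: pts.append((gx[k],y))
    pts=np.array(pts); print(name,pts.tolist())
    # circle of r=30: centre estimates
    from scipy.optimize import least_squares
    f=least_squares(lambda a:np.hypot(pts[:,0]-a[0],pts[:,1]-a[1])-30,[12,0],loss="soft_l1"); print(f.x,f.fun.round(1))
edge(camera("top"),"top"); edge(camera("side"),"side")
E
```

```text
top [[-10.75, -18.0], [-12.75, -15.0], [-14.75, -12.0], [-15.0, -9.0], [-13.5, -6.0], [-13.0, -3.0], [-9.75, 0.0], [-5.75, 3.0], [-2.75, 15.0], [-5.0, 18.0]]
[16.53933899 -7.82102998] [-0.9  0.2  1.6  1.6  0.1 -0.1 -2.6 -5.2 -0.1  3.6]
side [[-11.75, -18.0], [-13.25, -15.0], [-14.5, -12.0], [-15.0, -9.0], [-16.5, -6.0], [-16.75, -3.0], [-17.25, 0.0], [-17.25, 3.0], [-16.5, 6.0], [-16.25, 9.0], [-15.75, 12.0], [-15.0, 15.0], [-14.0, 18.0]]
[12.46120343  1.47906368] [ 1.1  0.5  0.1 -0.6 -0.1 -0.4 -0.3 -0.2 -0.7 -0.3  0.1  0.6  1.2]
```

View pics/t2.png

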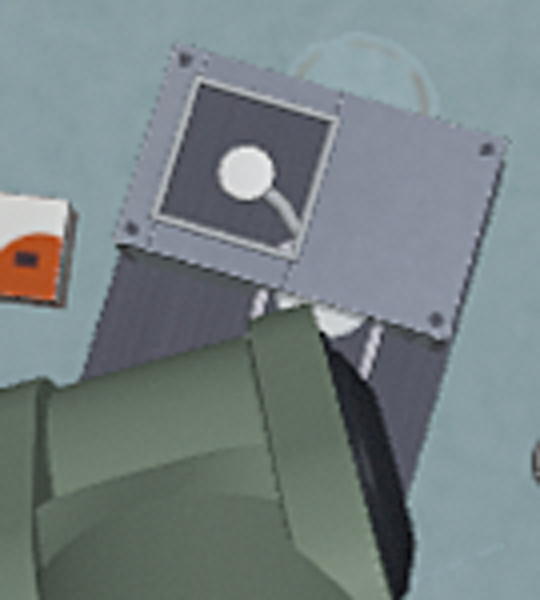

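The top view (pic t2) has the dish mostly hidden by the arm. The side fit puts the dish centre at (12.5, 1.5) against the nest at (12, 0), so it is home. Now for the lever.

```bash
python3 - <<'E'
from h import *
def st(h): s=read_state(); print(h,round(s["time"],2),loc(s["eef_pos"]).round(2),(Rp.T@s["ft_force"]).round(2),flush=True)
F=ori(0)
movel(w(-90,0,170)); movep(w(57,63,150),F); st("over")
movel(w(57,63,80),max_speed=80); st("above window")
movel(w(57,63,61),max_speed=30,guard=4); st("near pad")
for d in (8,15,18,20,22,23.5):
    movel(w(57,63,58-d),max_speed=25,guard=14); wait(.1); st(d)
E
```

```text
over 10.34 [ 56.1   62.69 148.53] [ 0.23 -0.3  -0.36]
above window 11.37 [57.33 63.12 80.51] [0.54 0.25 0.5 ]
near pad 12.15 [57.08 63.02 61.08] [ 0.18 -0.08  0.26]
8 12.84 [56.97 63.12 50.12] [0.03 1.66 3.85]
15 13.38 [57.14 63.35 43.08] [0.34 2.82 6.24]
18 13.74 [57.2  63.45 40.2 ] [0.83 4.44 7.07]
20 14.09 [57.22 63.52 38.31] [-0.01  4.12  8.64]
22 14.44 [57.22 63.55 36.37] [-1.24  3.69  9.49]
23.5 14.79 [57.21 63.56 34.93] [-1.49  4.1  10.5 ]
```

```bash
python3 - <<'E'
from h import *
movel(w(57,63,33),max_speed=15,guard=10); wait(.6)
for _ in range(3): s=read_state(); print(round(s["time"],2),loc(s["eef_pos"]).round(2),(Rp.T@s["ft_force"]).round(2)); wait(.1)
c=camera("side"); cv2.imwrite("pics/s3.png",cv2.resize(c["image"][150:260,270:410],None,fx=5,fy=5,interpolation=cv2.INTER_CUBIC))
E
```

```text
15.64 [57.22 63.52 33.48] [-1.69  3.6  11.41]
15.74 [57.23 63.51 33.48] [-0.55  4.37 10.88]
15.84 [57.22 63.52 33.48] [-2.32  3.61  9.41]
```

View pics/s3.png

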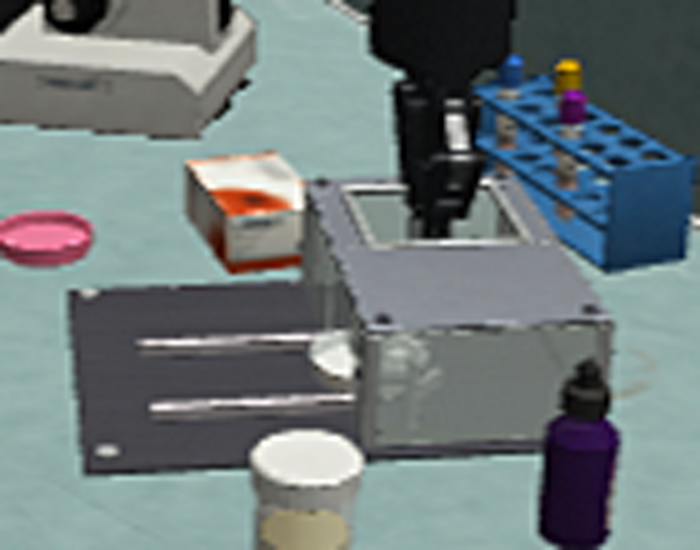

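The fingers, at (435,210), reach through the window without touching its bead. The dish is still home at (332,355), and pad travel is about 24.5 mm with roughly 10 to 11 N on the tool. Handing in.

```bash
python3 -c "
from workcell import *
print(finish_job())"
```

```text
the job is handed in; nothing more can be done
None
```

The job is handed in, with no verdict returned: the dish measured home (about 1.5 mm from the nest, side camera, before pressing), the lever is held down at about 24.5 mm of pad travel with roughly 10 to 11 N on the tool, and the guard and bystanders looked untouched.

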